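Press the vial caps home along the heating block

TASK

Run the fingertips along the curved row of five blue vial caps on the aluminium heating block, starting at the end with the green plate, and press each cap gently down, one after another in order, until it is fully home and no orange shows. Once you have begun, stay close over the row until the last cap is home, then move clear. Only touch: do not lift, tip or shift the block, and leave everything standing around it alone.

Things in the scene. Friction and masses are not known exactly. Their poses are not given: they have to be found in the camera images.
- block: Loose aluminium heating block, 0.85 kg, on the table: an arc 46 mm wide, 45 mm high, 205 mm end to end. Origin: underside, below the middle cap; z up. cap0 to cap4 stand on a 140 mm radius about the point x=-140 mm, y=0 of this frame, at -30, -15, 0, 15, 30 degrees from its x axis (36.5 mm apart). A green plate (6 mm thick, 47 mm high) closes the end beside cap0.
- cap0_top (a point): Centre of the flat top of blue push-on cap 0 (22 mm across, 16 mm high), the one next to the green end plate. It moves with the cap: 69.5 mm above the table with the cap fully up, 61.5 mm when home.
- cap1_top (a point): Centre of the flat top of blue push-on cap 1 (22 mm across, 16 mm high). It moves with the cap: 69.5 mm above the table with the cap fully up, 61.5 mm when home.
- cap2_top (a point): Centre of the flat top of blue push-on cap 2 (22 mm across, 16 mm high). It moves with the cap: 69.5 mm above the table with the cap fully up, 61.5 mm when home.
- cap3_top (a point): Centre of the flat top of blue push-on cap 3 (22 mm across, 16 mm high). It moves with the cap: 69.5 mm above the table with the cap fully up, 61.5 mm when home.
- cap4_top (a point): Centre of the flat top of blue push-on cap 4 (22 mm across, 16 mm high), the last of the row, far from the green end plate. It moves with the cap: 69.5 mm above the table with the cap fully up, 61.5 mm when home.
- cap0 (a joint): How far cap 0 is pushed down, m: 0 fully up, 0.008 home against the block (hard stop). Starts between 0 and 0.0015. Stiff sliding fit: about 4 N moves it and it stays where it is left. An orange band below the cap shows while it is up.
- cap1 (a joint): How far cap 1 is pushed down, m: 0 fully up, 0.008 home against the block (hard stop). Starts between 0 and 0.0015. Stiff sliding fit: about 4 N moves it and it stays where it is left. An orange band below the cap shows while it is up.
- cap2 (a joint): How far cap 2 is pushed down, m: 0 fully up, 0.008 home against the block (hard stop). Starts between 0 and 0.0015. Stiff sliding fit: about 4 N moves it and it stays where it is left. An orange band below the cap shows while it is up.
- cap3 (a joint): How far cap 3 is pushed down, m: 0 fully up, 0.008 home against the block (hard stop). Starts between 0 and 0.0015. Stiff sliding fit: about 4 N moves it and it stays where it is left. An orange band below the cap shows while it is up.
- cap4 (a joint): How far cap 4 is pushed down, m: 0 fully up, 0.008 home against the block (hard stop). Starts between 0 and 0.0015. Stiff sliding fit: about 4 N moves it and it stays where it is left. An orange band below the cap shows while it is up.
- vial: Spare glass vial with a white cap, 22 mm across, 55 mm high, standing loose inside the arc. Leave alone. Origin: centre of its underside.
- stopper: Black rubber stopper, 26 mm across, 24 mm high, loose outside the arc. Leave alone. Origin: centre of its underside.
- beaker: Empty glass beaker, 70 mm across, 90 mm high. Leave alone. Origin: centre of its underside.
- wash_bottle: White bottle with a red cap, 60 mm across, 115 mm high. Leave alone. Origin: centre of its underside.
- amber_jar: Amber jar with a black cap, 60 mm across, 85 mm high. Leave alone. Origin: centre of its underside.
- flange_ring: Steel flange ring, 90 mm across, 14 mm high, lying flat. Leave alone. Origin: centre of its underside.
- wrench: Steel wrench, 180 mm long, lying on the table, handle towards its -x. Leave alone. Origin: its middle.

How it is judged:
On the way, in this order (a step that is already met when the one before it is completed fails the run):
1. cap 0 pressed home (value of joint cap0 above 0.006 m), for 0.1 s.
2. cap 1 pressed home (value of joint cap1 above 0.006 m), for 0.1 s.
3. cap 2 pressed home (value of joint cap2 above 0.006 m), for 0.1 s.
4. cap 3 pressed home (value of joint cap3 above 0.006 m), for 0.1 s.
5. cap 4 pressed home (value of joint cap4 above 0.006 m), for 0.1 s.
At the end, for the whole second after the job is handed in: All five caps pushed down at least 6 of their 8 mm, the block at rest, level and within 25 mm of where it stood, every other thing within 25 mm of where it stood (value of joint each of cap0, cap1, cap2, cap3, cap4 above 0.006 m and distance of each of block, vial, stopper, beaker, wash_bottle, amber_jar, flange_ring, wrench from where it was at the start of the episode below 0.025 m and angle between block's own z axis and vertical below 0.05 rad and linear speed of block below 0.01 m/s); the robot touches nothing.
It fails at once if the block is shifted more than 25 mm, lifted more than 8 mm or tipped (distance of block from where it was at the start of the episode above 0.025 m or height (world z) of block above 0.008 m or angle between block's own z axis and vertical above 0.12 rad).
It fails at once if the block and its caps are pressed with more than 45 N (contact force between the arm and block above 45 N).
It fails at once if after the first cap is home and before the last is, the tool leaves the row (TCP more than 165 mm above the block's foot, or more than 140 mm to the side of its middle) (value of joint cap0 above 0.006 m and value of joint cap4 below 0.005 m and (z of the grasp point in the frame of block above 0.165 m or horizontal distance between the grasp point and block above 0.14 m)).
It fails at once if a bystander is moved more than 25 mm (distance of any of vial, stopper, beaker, wash_bottle, amber_jar, flange_ring, wrench from where it was at the start of the episode above 0.025 m).
It also fails if it takes over 51 s, if anything falls off the work surface, if the arm or the gripper's body presses on something with over 40 N, if the wrist force passes 120 N, or if a joint passes its speed limit or range.

ROBOT

A 6-joint arm with a two-finger parallel gripper is mounted at the origin on the work surface. World frame = base frame: x ahead of the robot, y to its left, z up, the work surface at z = 0. Lengths are in m, angles in rad, forces in N, time in s.
With the tool pointing down it reaches from about 0.325 to 0.775 m from the base axis. Payload 5.5 kg.
Tool frame: the origin (TCP) lies between the finger pads, 19 mm behind the fingertips; this is the grasp point; z points along the fingers, y is the line along which they close (so a half turn about z gives the same grasp; the last joint's range is limited). The gripper opens to 85 mm and grips with 20 to 120 N. Pads are 22 mm wide; open, the fingers measure 114 mm over their backs; the gripper's body (76 mm by 85 mm) begins 54 mm behind the grasp point. The pads swing forward as they close: fully open they stand 13 mm farther back than shut.
Start: joints at [1.261, 0.091, 1.231, -0, 1.82, -0.057], TCP at [0.15, 0.581, 0.25] pointing down, gripper open.
Joint ranges: [-2.87, 2.87], [-0.86, 2.18], [0.17, 2.46], [-1.51, 4.65], [0.06, 2.69], [-2.65, 2.65]. Speed limits (rad/s): [2.57, 2.57, 3.01, 3.14, 3.14, 3.14].

INTERFACE

Orientations are given as a unit quaternion [w, x, y, z].
In Python, from workcell import r, vision, workorder gives the robot as it stands.
- The arm moves only by the tool play_rows, never from a script. Its argument "motion" is a list of rows, each an object of numbers: "tx", "ty", "tz": the shift along the tool's x, y, z in cm; "rx", "ry", "rz": the turn, a rotation vector about the tool's x, y, z in degrees; "gripper": the opening, from 0 (shut) to 1 (fully open). A call has 1 to 8 rows; each row is the pose to reach, as a shift and turn from the pose commanded when the call began, along the tool's axes at that moment; what a row does not reach only later rows make up. A row lasts 1/10 s, in which the tool goes at most 50 mm and 8.59 degrees, less where a joint would pass 70% of its speed; a pose out of reach is approached as far as the arm can. A call with a gripper value outside its range is refused whole. The fingers move at their own pace and stop on an object; the grip force is fixed at half the most. Time passes only in rows, so rows that repeat a pose let the fingers close. It gives the time, the measured TCP pose, the force, the opening and the grip force at its end, in the units of the state.
- r.observe(): the state, without advancing time (a new reading comes with each control period).
- vision.read_camera(name): name is "side" or "top"; returns the picture (420x560x3 uint8, red, green, blue); there is no depth.
- vision.camera_params(name): a dict with "camera_matrix" (3x3 intrinsics, pixels), "rvec" (rotation vector, rad) and "tvec" (3), from world to camera coordinates, as OpenCV has them. Camera axes: x right, y down, z forward; pixel columns grow to the right and rows downward; lengths in m; the calibration is good to about 2 mm. A picture is of the moment at which its call begins. camera_params takes no time and is no camera call.
- workorder.sign_off(): hands the job in; it is judged then, once.
The state is a dict: "time": time; "joint_pos": joint angles; "joint_velocities": joint speeds; "joint_torque": joint torques, N m; "ee_pos": TCP position; "orientation": TCP orientation; "contact_force": force on the tool from outside, world axes, zero at the start; "wrist_torque": the same for the moment, N m; "opening": finger opening in m; "grasp_force": force on a finger pad.
Only numpy, scipy, OpenCV 4.12 (cv2) and the standard library are available. Lean on these libraries where they do the work, as an engineer would, in place of code of your own. Each camera call takes 0.05 s, during which the arm holds its last target. There are 200 camera calls.

## Working session

There is one attempt and no reset: what is moved stays moved. The work goes in short steps, Python scripts to look and compute and a tool call to move; the robot and the scene stay as the last step left them, time stands still between calls to the robot, and variables do not carry over. Pictures are saved under pics/ and viewed, at most 10 in all, crops included, and the job is handed in when it is done.

Besides the shell and the picture viewer there is one more tool, called as a command line: name --argument value ..., lists and objects as JSON in quotes. play_rows: Moves the arm, as the interface text tells. Its arguments: {"type":"object","properties":{"motion":{"type":"array","items":{"type":"object","properties":{"tx":{"type":"number"},"ty":{"type":"number"},"tz":{"type":"number"},"rx":{"type":"number"},"ry":{"type":"number"},"rz":{"type":"number"},"gripper":{"type":"number"}}}}},"required":["motion"]}

```bash
mkdir -p pics; cat > h.py <<'E'
import numpy as np, cv2
from workcell import r, vision, workorder
def cast(name,uv,z):
    p=vision.camera_params(name);K=np.array(p["camera_matrix"],float);R=cv2.Rodrigues(np.array(p["rvec"],float))[0];t=np.array(p["tvec"],float).ravel()
    uv=np.atleast_2d(np.array(uv,float)); d=(R.T@np.linalg.inv(K)@np.c_[uv,np.ones(len(uv))].T).T; c=-R.T@t
    return c+d*((z-c[2])/d[:,2])[:,None]
def blobs(img,lo,hi,amin=30):
    m=cv2.inRange(cv2.cvtColor(img,cv2.COLOR_RGB2HSV),np.array(lo),np.array(hi))
    n,_,s,c=cv2.connectedComponentsWithStats(m)
    return [(s[i].tolist(),c[i].round(1).tolist()) for i in range(1,n) if s[i,4]>=amin]
def save(img,n): cv2.imwrite("pics/"+n,cv2.cvtColor(img,cv2.COLOR_RGB2BGR))
E
python3 - <<'E'
from h import *
print(r.observe())
for n in("top","side"):
    im=vision.read_camera(n);save(im,n+"0.png");np.save(n+"0.npy",im)
    print(n,"cam",cast(n,[[280,210]],0).round(3))
    print("blue",blobs(im,(100,100,50),(130,255,255)));print("green",blobs(im,(45,80,40),(85,255,255)));print("or",blobs(im,(5,150,120),(20,255,255),8))
E
```

```text
{'time': 0.0, 'joint_pos': array([ 1.26127065e+00,  9.18747249e-02,  1.23190038e+00, -7.79083503e-06,
        1.81978392e+00, -5.67221503e-02]), 'joint_velocities': array([-0.000874  ,  0.0019005 , -0.00121381,  0.00074499,  0.00014983,
       -0.00044052]), 'joint_torque': array([-8.66478913e-04, -4.58742821e+01, -4.18017268e+01, -3.09410016e-04,
        1.20239815e-02, -5.69500423e-05]), 'ee_pos': array([0.15001412, 0.58069187, 0.24883314]), 'orientation': array([-1.75327872e-04,  1.26066324e-01,  9.92021328e-01, -9.67438167e-04]), 'contact_force': array([0.56739438, 0.37494578, 0.4287487 ]), 'wrist_torque': array([-0.02471018,  0.02866948, -0.01157346]), 'grasp_force': 0.0, 'opening': 0.08518937755256309}
top cam [[ 0.564 -0.013  0.   ]]
blue [([423, 140, 69, 85, 1942], [456.0, 203.0]), ([240, 200, 8, 9, 35], [243.7, 204.6]), ([252, 206, 8, 8, 33], [255.6, 210.0]), ([263, 214, 8, 8, 34], [266.4, 218.0]), ([271, 225, 8, 8, 33], [274.5, 228.7]), ([276, 237, 8, 9, 36], [279.3, 241.1])]
green [([273, 251, 17, 3, 37], [281.4, 252.3])]
or [([59, 102, 19, 9, 88], [68.4, 104.8])]
side cam [[0.583 0.057 0.   ]]
blue [([260, 183, 9, 7, 33], [263.9, 186.5]), ([264, 194, 10, 8, 39], [268.7, 197.8]), ([265, 207, 10, 9, 42], [269.4, 211.1]), ([260, 220, 11, 10, 48], [265.1, 224.8]), ([251, 233, 11, 10, 48], [256.1, 237.9]), ([448, 294, 112, 126, 4225], [497.1, 386.2])]
green [([239, 247, 17, 18, 87], [245.7, 254.6])]
or []
```

View pics/top0.png

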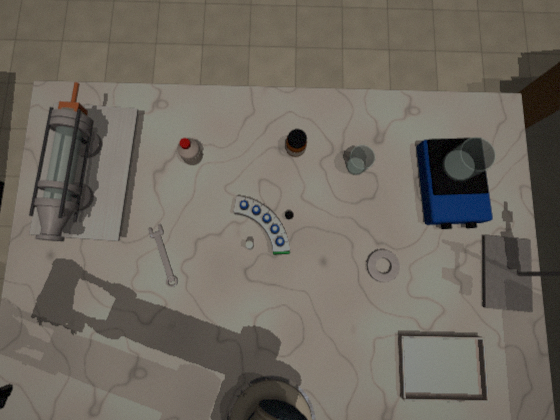

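View pics/side0.png

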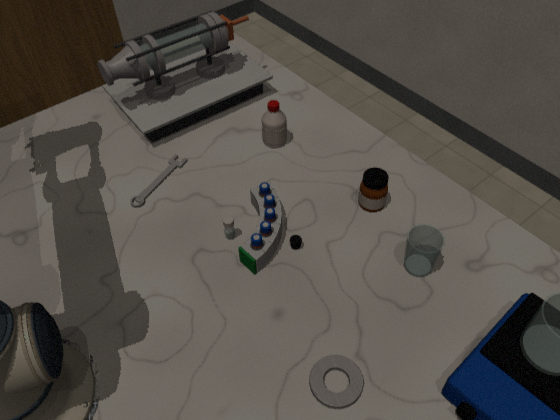

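```bash
python3 - <<'E'
from h import *
im=np.load("top0.npy"); c=im[180:275,220:310]; save(cv2.resize(c,None,fx=6,fy=6,interpolation=cv2.INTER_CUBIC),"crop.png")
def caps(n,im,box):
    x0,y0,x1,y1=box; hsv=cv2.cvtColor(im,cv2.COLOR_RGB2HSV)
    m=cv2.inRange(hsv,np.array((95,70,20)),np.array((135,255,255))); k=np.zeros_like(m);k[y0:y1,x0:x1]=m[y0:y1,x0:x1]
    cs,_=cv2.findContours(k,cv2.RETR_EXTERNAL,cv2.CHAIN_APPROX_NONE); o=[]
    for q in cs:
        if len(q)<10: continue
        f=np.zeros_like(m);cv2.drawContours(f,[cv2.convexHull(q)],-1,1,-1);M=cv2.moments(f,True);o.append((M['m10']/M['m00'],M['m01']/M['m00'],M['m00']))
    return np.array(o)
t=caps("top",im,(225,190,300,255)); s=caps("side",np.load("side0.npy"),(245,170,290,250))
t=t[np.argsort(-t[:,1])]; s=s[np.argsort(-s[:,1])]
print(t.round(1),s.round(1))
P=cast("top",t[:,:2],.066)[:,:2]; S=cast("side",s[:,:2],.0625)[:,:2]
a=np.radians([-30,-15,0,15,30]); mod=np.c_[.14*np.cos(a)-.14,.14*np.sin(a)]
for Q in(P,S):
    mc,qc=mod.mean(0),Q.mean(0);U,_,V=np.linalg.svd((mod-mc).T@(Q-qc));R=(U@V).T
    print("det",np.linalg.det(R),"yaw",np.degrees(np.arctan2(R[1,0],R[0,0])));f=(R@(mod-mc).T).T+qc
    print("fit",f.round(4).tolist(),"res mm",((Q-f)*1e3).round(1).tolist())
for n,uv,z in(("stopper",(289,214),.024),("vial",(249,243),.05),("amber",(296,136),.085),("wash",(186,144),.11),("beaker",(356,155),.05)): print(n,cast("top",[uv],z).round(3))
E
```

```text
[[279.5 240.9  59. ]
 [274.5 228.1  60. ]
 [266.3 217.5  56. ]
 [255.7 209.3  59. ]
 [243.4 204.2  60. ]] [[256.2 239.3 131. ]
 [265.1 226.5 133. ]
 [267.4 200.7 448. ]]
det 0.9999999999999998 yaw -44.07843928785415
fit [[0.4692, -0.0126], [0.5028, 0.0019], [0.5314, 0.0247], [0.5532, 0.054], [0.5666, 0.088]] res mm [[-0.0, 0.3], [0.4, 0.1], [0.0, 0.0], [-0.0, -0.2], [-0.4, -0.3]]Traceback (most recent call last):
  File "<stdin>", line 17, in <module>
ValueError: matmul: Input operand 1 has a mismatch in its core dimension 0, with gufunc signature (n?,k),(k,m?)->(n?,m?) (size 3 is different from 5)
```

View pics/crop.png

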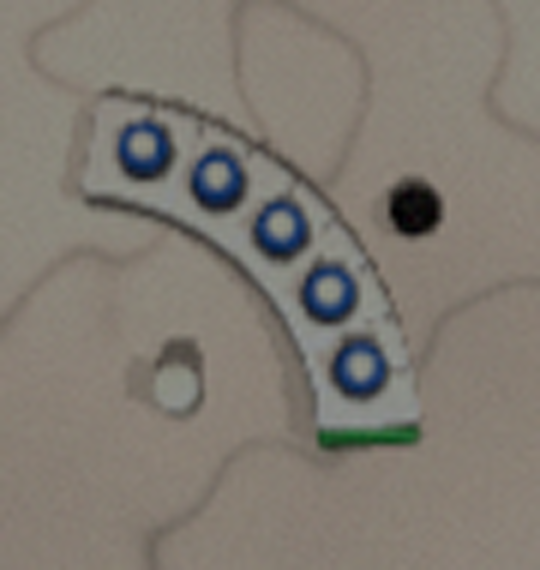

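The five caps sit in the top crop at about (360,367), (330,292), (281,228), (217,180) and (145,149). The green plate is at the lower end, next to cap0. The fit residuals are under 0.5 mm, so I'll move now.

play_rows --motion '[{"tx":-5,"ty":-5.4,"gripper":0},{"tx":-9,"ty":-9.7,"gripper":0},{"tx":-12,"ty":-13,"gripper":0},{"tx":-15,"ty":-16.2,"gripper":0},{"tx":-18,"ty":-19.5,"gripper":0},{"tx":-21,"ty":-22.7,"gripper":0},{"tx":-24,"ty":-26,"gripper":0},{"tx":-27,"ty":-29.2,"gripper":0}]'

```text
schema error: expected keys tx, ty, tz, rx, ry, rz, gripper
```

play_rows --motion '[{"tx":-3,"ty":-3.2,"gripper":0},{"tx":-6,"ty":-6.5,"gripper":0},{"tx":-9,"ty":-9.7,"gripper":0},{"tx":-12,"ty":-13,"gripper":0},{"tx":-15,"ty":-16.2,"gripper":0},{"tx":-17.5,"ty":-19,"gripper":0},{"tx":-18.7,"ty":-20.3,"gripper":0},{"tx":-18.7,"ty":-20.3,"gripper":0}]'

```text
schema error: expected keys tx, ty, tz, rx, ry, rz, gripper
```

play_rows --motion '[{"tx":-3,"ty":-3.2,"tz":0,"rx":0,"ry":0,"rz":0,"gripper":0},{"tx":-6,"ty":-6.5,"tz":0,"rx":0,"ry":0,"rz":0,"gripper":0},{"tx":-9,"ty":-9.7,"tz":0,"rx":0,"ry":0,"rz":0,"gripper":0},{"tx":-12,"ty":-13,"tz":0,"rx":0,"ry":0,"rz":0,"gripper":0},{"tx":-15,"ty":-16.2,"tz":0,"rx":0,"ry":0,"rz":0,"gripper":0},{"tx":-18,"ty":-19.5,"tz":0,"rx":0,"ry":0,"rz":0,"gripper":0},{"tx":-21,"ty":-22.7,"tz":0,"rx":0,"ry":0,"rz":0,"gripper":0},{"tx":-24,"ty":-26,"tz":0,"rx":0,"ry":0,"rz":0,"gripper":0}]'

```text
time: 0.9
ee_pos: [0.3177, 0.2675, 0.2496]
orientation: [-0.0, 0.126, 0.992, -0.0]
contact_force: [0.8, 0.1, 0.8]
opening: 0.0001
grasp_force: 0.0
```

play_rows --motion '[{"tx":-3,"ty":-3.2,"tz":0,"rx":0,"ry":0,"rz":0,"gripper":0},{"tx":-6,"ty":-6.5,"tz":0,"rx":0,"ry":0,"rz":0,"gripper":0},{"tx":-9,"ty":-9.7,"tz":0,"rx":0,"ry":0,"rz":0,"gripper":0},{"tx":-12,"ty":-13,"tz":0,"rx":0,"ry":0,"rz":0,"gripper":0},{"tx":-15,"ty":-16.2,"tz":0,"rx":0,"ry":0,"rz":0,"gripper":0},{"tx":-18,"ty":-19.5,"tz":0,"rx":0,"ry":0,"rz":0,"gripper":0},{"tx":-20.5,"ty":-22.2,"tz":0,"rx":0,"ry":0,"rz":0,"gripper":0},{"tx":-21.7,"ty":-23.5,"tz":0,"rx":0,"ry":0,"rz":0,"gripper":0}]'

```text
time: 1.7
ee_pos: [0.4694, -0.0154, 0.249]
orientation: [-0.001, 0.128, 0.992, -0.0]
contact_force: [0.6, 0.8, 0.0]
opening: 0.0003
grasp_force: 0.0
```

play_rows --motion '[{"tx":0,"ty":0,"tz":3,"rx":0,"ry":0,"rz":0,"gripper":0},{"tx":0,"ty":0,"tz":6,"rx":0,"ry":0,"rz":0,"gripper":0},{"tx":0,"ty":0,"tz":9,"rx":0,"ry":0,"rz":0,"gripper":0},{"tx":0,"ty":0,"tz":12,"rx":0,"ry":0,"rz":0,"gripper":0},{"tx":0,"ty":0,"tz":13.5,"rx":0,"ry":0,"rz":0,"gripper":0},{"tx":0,"ty":0,"tz":14.5,"rx":0,"ry":0,"rz":0,"gripper":0},{"tx":0,"ty":0,"tz":15,"rx":0,"ry":0,"rz":0,"gripper":0},{"tx":0,"ty":0,"tz":15,"rx":0,"ry":0,"rz":0,"gripper":0}]'

```text
time: 2.5
ee_pos: [0.469, -0.0126, 0.1004]
orientation: [0.0, 0.126, 0.992, 0.0]
contact_force: [-0.9, 0.1, -0.5]
opening: -0.0
grasp_force: 0.0
```

```bash
python3 - <<'E'
from h import *
im=vision.read_camera("side");save(cv2.resize(im[150:290,190:340],None,fx=5,fy=4,interpolation=cv2.INTER_CUBIC),"s1.png")
o=r.observe();print(o["ee_pos"],o["contact_force"])
E
```

```text
[ 0.46925999 -0.01265606  0.10100717] [-1.06005867  0.09515851  0.19814477]
```

View pics/s1.png

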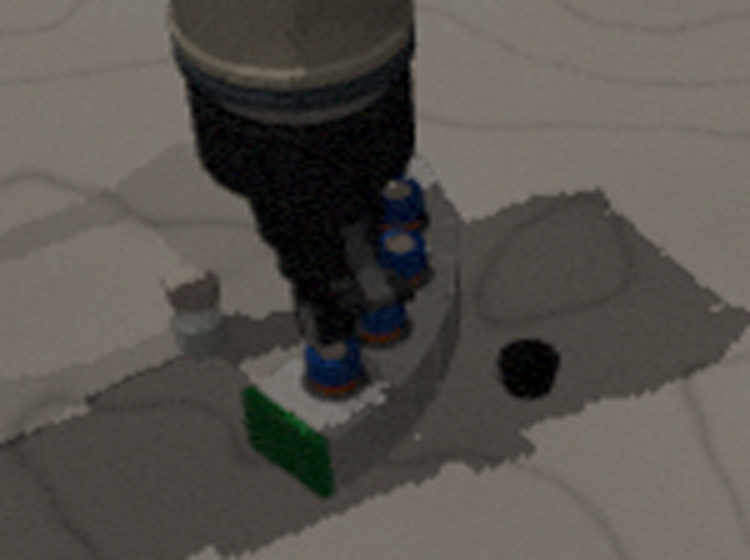

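The closed fingertips are right above cap0 (cap at about (335,370), tips at (330,330)), and orange is visible on the caps. Next I'll press slowly.

play_rows --motion '[{"tx":0,"ty":0,"tz":0.6,"rx":0,"ry":0,"rz":0,"gripper":0},{"tx":0,"ty":0,"tz":1.0,"rx":0,"ry":0,"rz":0,"gripper":0},{"tx":0,"ty":0,"tz":1.2,"rx":0,"ry":0,"rz":0,"gripper":0},{"tx":0,"ty":0,"tz":1.4,"rx":0,"ry":0,"rz":0,"gripper":0},{"tx":0,"ty":0,"tz":1.6,"rx":0,"ry":0,"rz":0,"gripper":0},{"tx":0,"ty":0,"tz":1.7,"rx":0,"ry":0,"rz":0,"gripper":0},{"tx":0,"ty":0,"tz":1.8,"rx":0,"ry":0,"rz":0,"gripper":0},{"tx":0,"ty":0,"tz":1.8,"rx":0,"ry":0,"rz":0,"gripper":0}]'

```text
time: 3.35
ee_pos: [0.4688, -0.0126, 0.082]
orientation: [0.0, 0.126, 0.992, -0.0]
contact_force: [-1.7, 0.8, 2.6]
opening: 0.0
grasp_force: 1.5
```

play_rows --motion '[{"tx":0,"ty":0,"tz":0.05,"rx":0,"ry":0,"rz":0,"gripper":0},{"tx":0,"ty":0,"tz":0.1,"rx":0,"ry":0,"rz":0,"gripper":0},{"tx":0,"ty":0,"tz":0.13,"rx":0,"ry":0,"rz":0,"gripper":0},{"tx":0,"ty":0,"tz":0.13,"rx":0,"ry":0,"rz":0,"gripper":0}]'

```text
time: 3.75
ee_pos: [0.4687, -0.0126, 0.0806]
orientation: [-0.0, 0.126, 0.992, 0.0]
contact_force: [-2.5, 1.0, 3.1]
opening: 0.0002
grasp_force: 1.7
```

play_rows --motion '[{"tx":0,"ty":0,"tz":0.03,"rx":0,"ry":0,"rz":0,"gripper":0},{"tx":0,"ty":0,"tz":0.05,"rx":0,"ry":0,"rz":0,"gripper":0},{"tx":0,"ty":0,"tz":0.05,"rx":0,"ry":0,"rz":0,"gripper":0}]'

```text
time: 4.05
ee_pos: [0.4688, -0.0126, 0.0802]
orientation: [0.0, 0.126, 0.992, 0.0]
contact_force: [-2.5, 0.5, 4.0]
opening: -0.0001
grasp_force: 2.1
```

play_rows --motion '[{"tx":0,"ty":0,"tz":0.03,"rx":0,"ry":0,"rz":0,"gripper":0},{"tx":0,"ty":0,"tz":0.06,"rx":0,"ry":0,"rz":0,"gripper":0},{"tx":0,"ty":0,"tz":0.06,"rx":0,"ry":0,"rz":0,"gripper":0}]'

```text
time: 4.35
ee_pos: [0.4688, -0.0126, 0.0802]
orientation: [0.0, 0.126, 0.992, 0.0]
contact_force: [-4.0, -0.5, 7.7]
opening: 0.0002
grasp_force: 3.6
```

```bash
python3 - <<'E'
from h import *
im=vision.read_camera("side");save(cv2.resize(im[190:290,210:310],None,fx=6,fy=6,interpolation=cv2.INTER_CUBIC),"s2.png")
o=r.observe();print(o["ee_pos"],o["contact_force"])
E
```

```text
[ 0.46877796 -0.01262708  0.08018861] [-2.59017492  1.00427851  7.38375859]
```

View pics/s2.png

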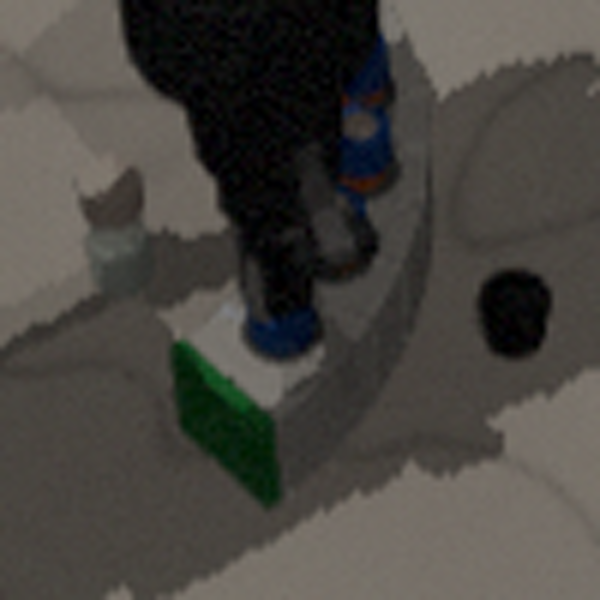

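play_rows --motion '[{"tx":0,"ty":0,"tz":-1,"rx":0,"ry":0,"rz":0,"gripper":0},{"tx":0,"ty":0,"tz":-2,"rx":0,"ry":0,"rz":0,"gripper":0},{"tx":0,"ty":0,"tz":-4,"rx":0,"ry":0,"rz":0,"gripper":0},{"tx":0,"ty":0,"tz":-4,"rx":0,"ry":0,"rz":0,"gripper":0}]'

```text
time: 4.8
ee_pos: [0.4704, -0.0128, 0.1229]
orientation: [0.003, 0.126, 0.992, 0.0]
contact_force: [0.7, -0.3, 0.4]
opening: -0.0
grasp_force: 0.0
```

```bash
python3 - <<'E'
from h import *
im=vision.read_camera("side");save(cv2.resize(im[170:270,220:320],None,fx=6,fy=6,interpolation=cv2.INTER_CUBIC),"s3.png")
o=r.observe();print(o["ee_pos"],o["contact_force"])
E
```

```text
[ 0.46983401 -0.01274537  0.12126984] [ 0.18573096 -0.1210685  -0.72047463]
```

View pics/s3.png

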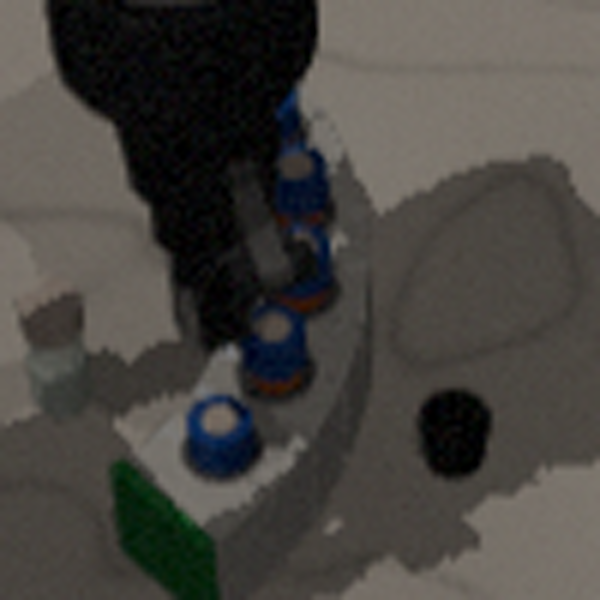

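Cap0 at (222,435) is fully home with no orange showing. Cap1 at (275,350) and the rest still show orange. Each cap is the same 15° step along the arc, so I'll repeat the same relative move.

play_rows --motion '[{"tx":-1.45,"ty":1.12,"tz":0,"rx":0,"ry":0,"rz":-7.5,"gripper":0},{"tx":-2.89,"ty":2.24,"tz":0,"rx":0,"ry":0,"rz":-15,"gripper":0},{"tx":-2.89,"ty":2.24,"tz":0,"rx":0,"ry":0,"rz":-15,"gripper":0},{"tx":-2.89,"ty":2.24,"tz":0,"rx":0,"ry":0,"rz":-15,"gripper":0}]'

```text
time: 5.25
ee_pos: [0.5017, 0.0018, 0.1185]
orientation: [-0.001, -0.003, 1.0, -0.0]
contact_force: [-0.3, 0.3, -0.1]
opening: 0.0001
grasp_force: 0.0
```

play_rows --motion '[{"tx":0,"ty":0,"tz":1.5,"rx":0,"ry":0,"rz":0,"gripper":0},{"tx":0,"ty":0,"tz":2.5,"rx":0,"ry":0,"rz":0,"gripper":0},{"tx":0,"ty":0,"tz":3.1,"rx":0,"ry":0,"rz":0,"gripper":0},{"tx":0,"ty":0,"tz":3.4,"rx":0,"ry":0,"rz":0,"gripper":0},{"tx":0,"ty":0,"tz":3.6,"rx":0,"ry":0,"rz":0,"gripper":0},{"tx":0,"ty":0,"tz":3.8,"rx":0,"ry":0,"rz":0,"gripper":0},{"tx":0,"ty":0,"tz":4.0,"rx":0,"ry":0,"rz":0,"gripper":0},{"tx":0,"ty":0,"tz":4.0,"rx":0,"ry":0,"rz":0,"gripper":0}]'

```text
time: 6.05
ee_pos: [0.5027, 0.0018, 0.0802]
orientation: [0.001, -0.004, 1.0, -0.0]
contact_force: [-3.3, 0.2, 5.0]
opening: -0.0
grasp_force: 2.5
```

play_rows --motion '[{"tx":0,"ty":0,"tz":0.03,"rx":0,"ry":0,"rz":0,"gripper":0},{"tx":0,"ty":0,"tz":0.03,"rx":0,"ry":0,"rz":0,"gripper":0},{"tx":0,"ty":0,"tz":-2,"rx":0,"ry":0,"rz":0,"gripper":0},{"tx":0,"ty":0,"tz":-4,"rx":0,"ry":0,"rz":0,"gripper":0},{"tx":-1.45,"ty":1.12,"tz":-4,"rx":0,"ry":0,"rz":-7.5,"gripper":0},{"tx":-2.89,"ty":2.24,"tz":-4,"rx":0,"ry":0,"rz":-15,"gripper":0},{"tx":-2.89,"ty":2.24,"tz":-4,"rx":0,"ry":0,"rz":-15,"gripper":0},{"tx":-2.89,"ty":2.24,"tz":-4,"rx":0,"ry":0,"rz":-15,"gripper":0}]'

```text
time: 6.85
ee_pos: [0.5309, 0.0245, 0.119]
orientation: [-0.0, -0.134, 0.991, -0.0]
contact_force: [0.7, -0.3, -0.5]
opening: 0.0001
grasp_force: 0.0
```

play_rows --motion '[{"tx":0,"ty":0,"tz":1.5,"rx":0,"ry":0,"rz":0,"gripper":0},{"tx":0,"ty":0,"tz":2.5,"rx":0,"ry":0,"rz":0,"gripper":0},{"tx":0,"ty":0,"tz":3.1,"rx":0,"ry":0,"rz":0,"gripper":0},{"tx":0,"ty":0,"tz":3.4,"rx":0,"ry":0,"rz":0,"gripper":0},{"tx":0,"ty":0,"tz":3.6,"rx":0,"ry":0,"rz":0,"gripper":0},{"tx":0,"ty":0,"tz":3.8,"rx":0,"ry":0,"rz":0,"gripper":0},{"tx":0,"ty":0,"tz":4.0,"rx":0,"ry":0,"rz":0,"gripper":0},{"tx":0,"ty":0,"tz":4.0,"rx":0,"ry":0,"rz":0,"gripper":0}]'

```text
time: 7.65
ee_pos: [0.5314, 0.0244, 0.0802]
orientation: [0.001, -0.135, 0.991, -0.0]
contact_force: [-2.7, -0.4, 5.6]
opening: -0.0001
grasp_force: 2.4
```

play_rows --motion '[{"tx":0,"ty":0,"tz":0.03,"rx":0,"ry":0,"rz":0,"gripper":0},{"tx":0,"ty":0,"tz":0.03,"rx":0,"ry":0,"rz":0,"gripper":0},{"tx":0,"ty":0,"tz":-2,"rx":0,"ry":0,"rz":0,"gripper":0},{"tx":0,"ty":0,"tz":-4,"rx":0,"ry":0,"rz":0,"gripper":0},{"tx":-1.45,"ty":1.12,"tz":-4,"rx":0,"ry":0,"rz":-7.5,"gripper":0},{"tx":-2.89,"ty":2.24,"tz":-4,"rx":0,"ry":0,"rz":-15,"gripper":0},{"tx":-2.89,"ty":2.24,"tz":-4,"rx":0,"ry":0,"rz":-15,"gripper":0},{"tx":-2.89,"ty":2.24,"tz":-4,"rx":0,"ry":0,"rz":-15,"gripper":0}]'

```text
time: 8.45
ee_pos: [0.5528, 0.0539, 0.119]
orientation: [-0.0, -0.262, 0.965, -0.0]
contact_force: [0.1, 0.0, 0.9]
opening: 0.0
grasp_force: 0.0
```

play_rows --motion '[{"tx":0,"ty":0,"tz":1.5,"rx":0,"ry":0,"rz":0,"gripper":0},{"tx":0,"ty":0,"tz":2.5,"rx":0,"ry":0,"rz":0,"gripper":0},{"tx":0,"ty":0,"tz":3.1,"rx":0,"ry":0,"rz":0,"gripper":0},{"tx":0,"ty":0,"tz":3.4,"rx":0,"ry":0,"rz":0,"gripper":0},{"tx":0,"ty":0,"tz":3.6,"rx":0,"ry":0,"rz":0,"gripper":0},{"tx":0,"ty":0,"tz":3.8,"rx":0,"ry":0,"rz":0,"gripper":0},{"tx":0,"ty":0,"tz":4.0,"rx":0,"ry":0,"rz":0,"gripper":0},{"tx":0,"ty":0,"tz":4.0,"rx":0,"ry":0,"rz":0,"gripper":0}]'

```text
time: 9.25
ee_pos: [0.5532, 0.0538, 0.0802]
orientation: [0.001, -0.263, 0.965, -0.0]
contact_force: [-2.4, -0.1, 5.5]
opening: 0.0
grasp_force: 2.4
```

play_rows --motion '[{"tx":0,"ty":0,"tz":0.03,"rx":0,"ry":0,"rz":0,"gripper":0},{"tx":0,"ty":0,"tz":0.03,"rx":0,"ry":0,"rz":0,"gripper":0},{"tx":0,"ty":0,"tz":-2,"rx":0,"ry":0,"rz":0,"gripper":0},{"tx":0,"ty":0,"tz":-4,"rx":0,"ry":0,"rz":0,"gripper":0},{"tx":-1.45,"ty":1.12,"tz":-4,"rx":0,"ry":0,"rz":-7.5,"gripper":0},{"tx":-2.89,"ty":2.24,"tz":-4,"rx":0,"ry":0,"rz":-15,"gripper":0},{"tx":-2.89,"ty":2.24,"tz":-4,"rx":0,"ry":0,"rz":-15,"gripper":0},{"tx":-2.89,"ty":2.24,"tz":-4,"rx":0,"ry":0,"rz":-15,"gripper":0}]'

```text
time: 10.05
ee_pos: [0.5664, 0.0878, 0.119]
orientation: [-0.0, -0.386, 0.923, -0.0]
contact_force: [-0.1, 0.3, -0.1]
opening: -0.0
grasp_force: 0.0
```

play_rows --motion '[{"tx":0,"ty":0,"tz":1.5,"rx":0,"ry":0,"rz":0,"gripper":0},{"tx":0,"ty":0,"tz":2.5,"rx":0,"ry":0,"rz":0,"gripper":0},{"tx":0,"ty":0,"tz":3.1,"rx":0,"ry":0,"rz":0,"gripper":0},{"tx":0,"ty":0,"tz":3.4,"rx":0,"ry":0,"rz":0,"gripper":0},{"tx":0,"ty":0,"tz":3.6,"rx":0,"ry":0,"rz":0,"gripper":0},{"tx":0,"ty":0,"tz":3.8,"rx":0,"ry":0,"rz":0,"gripper":0},{"tx":0,"ty":0,"tz":4.0,"rx":0,"ry":0,"rz":0,"gripper":0},{"tx":0,"ty":0,"tz":4.0,"rx":0,"ry":0,"rz":0,"gripper":0}]'

```text
time: 10.85
ee_pos: [0.5668, 0.0877, 0.0803]
orientation: [0.001, -0.387, 0.922, -0.0]
contact_force: [-2.9, -0.9, 4.8]
opening: -0.0001
grasp_force: 2.3
```

play_rows --motion '[{"tx":0,"ty":0,"tz":0.03,"rx":0,"ry":0,"rz":0,"gripper":0},{"tx":0,"ty":0,"tz":0.03,"rx":0,"ry":0,"rz":0,"gripper":0},{"tx":0,"ty":0,"tz":-2,"rx":0,"ry":0,"rz":0,"gripper":0},{"tx":0,"ty":0,"tz":-5,"rx":0,"ry":0,"rz":0,"gripper":0},{"tx":0,"ty":0,"tz":-9,"rx":0,"ry":0,"rz":0,"gripper":0},{"tx":0,"ty":0,"tz":-13,"rx":0,"ry":0,"rz":0,"gripper":0},{"tx":0,"ty":0,"tz":-17,"rx":0,"ry":0,"rz":0,"gripper":0},{"tx":0,"ty":0,"tz":-17,"rx":0,"ry":0,"rz":0,"gripper":0}]'

```text
time: 11.65
ee_pos: [0.5685, 0.0882, 0.2571]
orientation: [0.006, -0.387, 0.922, -0.002]
contact_force: [0.6, 1.2, 1.5]
opening: 0.0
grasp_force: 0.0
```

play_rows --motion '[{"tx":0,"ty":4,"tz":0,"rx":0,"ry":0,"rz":0,"gripper":0},{"tx":0,"ty":8,"tz":0,"rx":0,"ry":0,"rz":0,"gripper":0},{"tx":0,"ty":12,"tz":0,"rx":0,"ry":0,"rz":0,"gripper":0},{"tx":0,"ty":16,"tz":0,"rx":0,"ry":0,"rz":0,"gripper":0},{"tx":0,"ty":18,"tz":0,"rx":0,"ry":0,"rz":0,"gripper":0},{"tx":0,"ty":18,"tz":0,"rx":0,"ry":0,"rz":0,"gripper":0},{"tx":0,"ty":18,"tz":0,"rx":0,"ry":0,"rz":0,"gripper":0}]'

```text
time: 12.35
ee_pos: [0.4381, 0.2141, 0.249]
orientation: [0.0, -0.387, 0.922, -0.0]
contact_force: [0.2, 1.0, -0.7]
opening: 0.0
grasp_force: 0.0
```

```bash
python3 - <<'E'
from h import *
im=vision.read_camera("side");save(cv2.resize(im[160:280,210:330],None,fx=5,fy=5,interpolation=cv2.INTER_CUBIC),"s4.png")
E
```

```text
(no output)
```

View pics/s4.png

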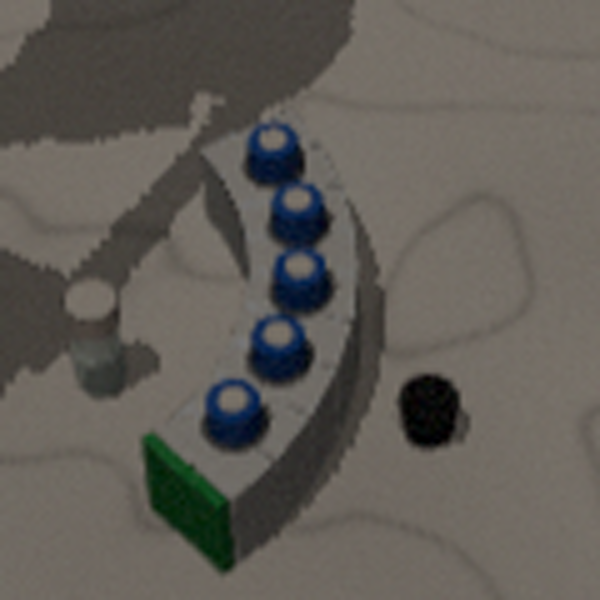

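All five caps, from (235,413) up to (274,153), are home with no orange showing. The vial and stopper are standing where they were.

```bash
python3 -c "
from h import *
print(workorder.sign_off())"
```

```text
the job is handed in; nothing more can be done
None
```

I pressed all five caps home in order from the green-plate end, moved the arm clear, and handed the job in at about 12 s; the final picture shows no orange, but sign-off returned no verdict.

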